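# Set the lock-out speed knob of a bench stirrer

### The arm

A 6-joint arm with a two-finger parallel gripper is mounted at the origin on the work surface. World frame = base frame: x ahead of the robot, y to its left, z up, the work surface at z = 0. Lengths are in m, angles in degrees, forces in N, time in s.
With the tool pointing down it reaches from about 0.4 to 0.825 m from the base axis. Payload 7 kg.
Tool frame: the origin (TCP) lies on the centre line of the jaws, within the pads' length; the fingertips stand 8 mm ahead of it and the grasp point (between the pads) lies 11 mm behind it (r.tcp_to_tips is the distance from the TCP to the fingertips, in m); z points along the fingers, y is the direction in which the jaws open and shut (so a half turn about z gives the same grasp; the last joint's range is limited). The gripper opens to 88 mm and grips with 3 to 60 N. Pads are 19 mm wide; open, the fingers measure 130 mm over their backs; the gripper's body (78 mm by 193 mm) begins 47 mm behind the grasp point.
Start: joints at [92.596, 20.546, 0.682, 0, -70.136, -16.507], TCP at [0.162, 0.655, 0.235] pointing down, gripper open.
Joint ranges: [-176.03, 176.03], [-82.01, 121.73], [-58.28, 71.71], [-173.87, 95.51], [-174.79, -0.11], [-173.66, 173.66]. Speed limits (degrees/s): [136.94, 136.94, 172.46, 180, 180, 180].

### API

Orientations are given as [roll, pitch, yaw] about the fixed x, y, z axes, in that order (R = Rz(yaw) Ry(pitch) Rx(roll)).
In Python, from plant import r gives the robot as it stands.
- The arm moves only by the tool drive_tool, never from a script. Its argument "plan" is text: rows parted by semicolons, each of 4 numbers parted by spaces: the shift along the tool's x, y, z in cm, then the turn about the tool's z in rad. A call has 1 to 8 rows; each row is the pose to reach, as a shift and turn from the pose commanded when the call began, along the tool's axes at that moment; what a row does not reach only later rows make up. A row lasts 1/8 s, in which the tool goes at most 62.5 mm and 10.7 degrees, less where a joint would pass 70% of its speed; a pose out of reach is approached as far as the arm can. A call with a gripper value outside its range is refused whole. "fingers" is the closure, from -1 (fully open) to 1 (shut), set as the call begins (left out, the last holds). The fingers move at their own pace and stop on an object; "squeeze" is the grip in N (left out, the last holds). Time passes only in rows, so rows that repeat a pose let the fingers close. It gives the time, the measured TCP pose, the force and the opening at its end, in the units of the state.
- r.get_state(): the state, without advancing time (a new reading comes with each control period).
- r.capture(name): name is "scene" or "top"; returns a dict with "frame" (420x560x3 uint8, red, green, blue), "fovy" (degrees; the focal length in pixels is half the picture's height over the tangent of half this angle, whatever the lens; pixels are square), "cx", "cy" (the principal point, pixels), "rvec" (rotation vector, rad) and "tvec" (3), from world to camera coordinates, as OpenCV has them. Camera axes: x right, y down, z forward; pixel columns grow to the right and rows downward; lengths in m; the calibration is good to about 2 mm. A picture is of the moment at which its call begins. There is no depth.
- r.close_job(): hands the job in, once; it reports no verdict.
The state is a dict: "time_s": time; "joints": joint angles; "qd": joint speeds; "joint_torque": joint torques, N m; "tcp_pos": TCP position; "eef_rot": TCP orientation; "contact_force": force on the tool from outside, world axes, zero at the start; "moment": the same for the moment, N m; "gripper_width": finger opening in m.
Only numpy, scipy, OpenCV 4.12 (cv2) and the standard library are available. Lean on these libraries where they do the work, as an engineer would, in place of code of your own. Each camera call takes 0.05 s, during which the arm holds its last target. There are 200 camera calls.

### The job

Start the bench stirrer that carries the steel beaker: pull its knob straight up out of the collar to unlock it, turn it clockwise to the first narrow slot after the broad gap where its tongue starts, and push it back down fully home so that its tongue is locked in that slot. The collar may sit turned well to either side of its proper place, so find the slot by feel and never force the tongue hard against the collar. Leave the other stirrer's knob, the beaker and the things around alone.

Things in the scene. Friction and masses are not known exactly. Their poses are not given: they have to be found in the camera images.
- stirrer: The stirrer to set: cream box 260 (x) x 160 (y) x 75 mm high, fixed to the bench, the one with the steel beaker on it. Origin: centre of its underside; x points from the knob end towards the plate end, z up. Round aluminium plate 132 mm across, top 88 mm above the bench, centred at x = +55 mm. Knob axis is vertical at x = -72 mm, y = 0.
- stirrer_guard: Seat of the collar, on the knob axis at deck height (75 mm above the bench). On it stands a bare metal collar round the knob: radii 34 to 44 mm, 8 mm high, with gaps for the knob's tongue. The collar sits turned on its seat by an unknown amount up to 0.30 rad either way (this pose does not show it) and stays so. More than 25 N between tongue and collar counts as forcing it.
- stirrer_mark (a point): Nominal place of the wanted (first) narrow slot: 39 mm from the knob axis, at the top of the collar. Gaps of the collar, as nominal knob angles: a broad 'off' gap, -0.47 to 0.47 rad, in which the tongue starts, and two narrow slots, 10.5 mm wide, centred at 1.1 (the wanted one) and 1.9 rad. The real gaps all lie up to 0.30 rad (12 mm) off from this, all by the same amount.
- stirrer_knob: The black knob. Origin on the knob axis at the underside of its skirt (at deck height when pushed in); +x points along the tongue, z up. Skirt 62 mm across and 8 mm high; tongue 8 mm wide and 7 mm high, reaching to 43 mm from the axis; grip bar 44 mm long (along x), 14 mm wide (y), its top 46 mm above the origin.
- stirrer_grip (a point): On the knob axis, 33 mm above the knob's origin: a good height to pinch the grip bar across its 14 mm width. Axes as the knob.
- stirrer_pull (a joint): How far the knob is pulled up, m: 0 fully pushed in, stop at 0.015. Stays where left (about 4 N of friction). The tongue clears the collar's top above 0.0075; with the tongue resting on top of the collar it reads about 0.0075.
- stirrer_turn (a joint): Knob angle, rad, growing clockwise seen from above; at 0 the tongue points to the stirrer's -y, at pi/2 to its -x. Turns with light friction (0.04 N m) when pulled up; within the collar it is held by the gap it stands in. Tongue play in a narrow slot is about 0.03 rad either way.
- beaker: Open stainless-steel beaker 72 mm across, 85 mm high, loose on the stirrer's plate. Origin: centre of its underside.
- spare: The other stirrer, the same kind and size, nothing on its plate. Fixed. Origin and axes as for the stirrer.
- spare_pull (a joint): Pull of the other stirrer's knob, m; leave it at 0.
- spare_turn (a joint): Angle of the other stirrer's knob, rad; leave it.
- jar: Amber glass jar 52 mm across, 70 mm high, standing loose on the bench. Origin: centre of its underside.
- phone: Black phone 150 x 74 x 9 mm lying loose on the bench. Origin: centre of its underside.
There are look-alikes about, which are no part of the job. What is shaped like the beaker but purple or yellow is not meant.

How it is judged (in metres and radians):
On the way, in this order (a step that is already met when the one before it is completed fails the run):
1. the knob is pulled up clear of the collar (more than 7 mm) while still in the off gap (value of joint stirrer_pull above 0.007 m and value of joint stirrer_turn below 0.7 rad), for 0.1 s.
2. the knob is turned out of the off gap, still up (above 5 mm) (value of joint stirrer_pull above 0.005 m and value of joint stirrer_turn above 0.7 rad), for 0.1 s.
At the end, for the whole second after the job is handed in: The knob of the stirrer under the beaker is pushed in to within 2 mm of fully home, locked in the first narrow slot (angle 0.7 to 1.5 rad), and let go; the beaker stands upright on its plate (value of joint stirrer_pull below 0.002 m and value of joint stirrer_turn between 0.7 and 1.5 rad and horizontal distance between beaker and stirrer below 0.1 m and angle between beaker's own z axis and vertical below 0.1 rad and height (world z) of beaker above 0.08 m); the robot touches nothing.
It fails at once if the tongue was forced against the collar with more than 25 N (contact force between stirrer_guard and stirrer_knob above 25 N).
It fails at once if the other stirrer's knob was pulled or turned (value of joint spare_pull above 0.004 m or value of joint spare_turn above 0.3 rad or value of joint spare_turn below -0.3 rad).
It fails at once if the jar was knocked or moved more than 20 mm (distance of jar from where it was at the start of the episode above 0.02 m).
It fails at once if the phone was knocked or moved more than 20 mm (distance of phone from where it was at the start of the episode above 0.02 m).
It fails at once if the beaker was knocked or moved more than 20 mm (distance of beaker from where it was at the start of the episode above 0.02 m).
It also fails if it takes over 64 s, if anything falls off the work surface, if the arm or the gripper's body presses on something with over 40 N, if the wrist force passes 120 N, or if a joint passes its speed limit or range.

## Working session

There is one attempt and no reset: what is moved stays moved. The work goes in short steps, Python scripts to look and compute and a tool call to move; the robot and the scene stay as the last step left them, time stands still between calls to the robot, and variables do not carry over. Pictures are saved under pics/ and viewed, about 8 in all and at most 12, crops included, and the job is handed in when it is done.

Besides the shell and the picture viewer there is one more tool, called after ">>>" as name(argument=value, ...), one argument or row to a line, values as JSON. drive_tool: Moves the arm, as the interface text tells. Its arguments: {"type":"object","properties":{"plan":{"type":"string"},"fingers":{"type":"number"},"squeeze":{"type":"number"}},"required":["plan"]}

```bash
mkdir -p pics; cat > h.py <<'E'
import numpy as np, cv2
from plant import r
def cap(n):
    c=r.capture(n); f=c['frame']; h=f.shape[0]
    F=h/2/np.tan(np.radians(c['fovy'])/2)
    K=np.array([[F,0,c['cx']],[0,F,c['cy']],[0,0,1]])
    R=cv2.Rodrigues(np.array(c['rvec'],float))[0]; t=np.array(c['tvec'],float).ravel()
    return f,K,R,t
def ray(K,R,t,u,v,z):
    d=R.T@np.linalg.solve(K,[u,v,1.]); o=-R.T@t
    return o+d*(z-o[2])/d[2]
def proj(K,R,t,P):
    p=K@(R@np.asarray(P,float)+t); return p[:2]/p[2]
E
python3 - <<'E'
from h import *
a=[]
for n in("scene","top"):
    f,K,R,t=cap(n); cv2.imwrite(f'pics/{n}0.png',f[:,:,::-1]); print(n,K[0,0],K[:2,2],-R.T@t,R[2])
    np.savez(n+'0',f=f,K=K,R=R,t=t)
print(r.get_state())
E
```

```text
scene 515.8887429306565 [290.0125021 210.0786705] [1.20429642 0.52848202 1.00609411] [-0.51576624 -0.4438303  -0.73280273]
top 389.5043913959105 [272.62814117 211.64069839] [ 0.38101283 -0.01954612  1.07824216] [ 0.19288213  0.0081471  -0.98118811]
{'time_s': 0.1, 'joints': array([ 9.25945912e+01,  2.05871936e+01,  6.39939843e-01, -1.81011318e-02,
       -7.01341099e+01, -1.65067443e+01]), 'qd': array([-0.06181859, -0.10337389,  0.1276415 ,  0.14566683, -0.13494431,
       -0.01592706]), 'joint_torque': array([-2.02723684e-03, -5.84166169e+01,  2.93750900e+01,  7.01558590e+00,
        1.01272931e-02, -4.95669417e-05]), 'tcp_pos': array([0.16221451, 0.6547977 , 0.23372372]), 'eef_rot': array([ 1.79917154e+02, -6.80403213e-03, -1.39183114e+01]), 'contact_force': array([ 0.00488558, -0.76641827, -0.91435846]), 'moment': array([-0.01647999, -0.01387675, -0.06544111]), 'gripper_width': 0.08802419975490522}
```

View pics/scene0.png

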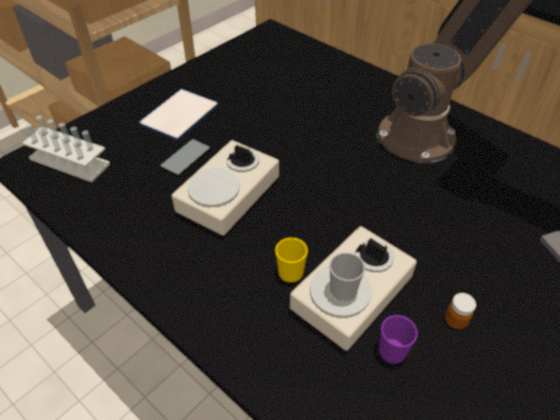

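View pics/top0.png

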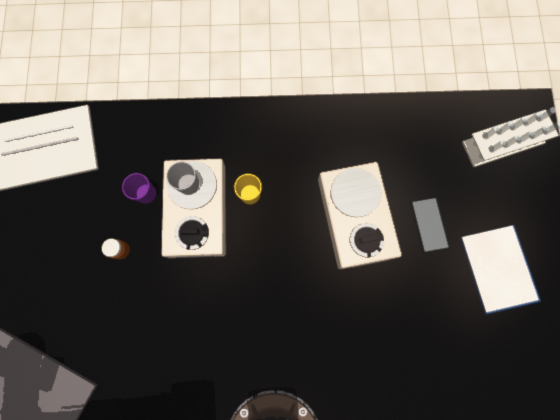

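The scene shows two stirrers. The one at top (193,208) / scene (353,285) carries the grey steel beaker (top 183,178). The one at top (360,215) is bare. The purple (137,188) and yellow (248,188) cups are decoys, and the jar is at (115,248). I'm taking the left one in the top view, and will measure it and confirm with a crop.

```bash
python3 - <<'E'
from h import *
d=np.load('top0.npz'); f,K,R,t=[d[k] for k in('f','K','R','t')]
hsv=cv2.cvtColor(f,cv2.COLOR_RGB2HSV)
# deck: rectify deck plane z=.075 metrically (0.5mm/px)
roi=f[150:270,150:240]
m=(f[:,:,0]>150).astype(np.uint8); m[:, :150]=0; m[:,238:]=0; m[:150]=0; m[270:]=0
cn=max(cv2.findContours(m,0,2)[0],key=cv2.contourArea)
pts=np.array([ray(K,R,t,*p[0],.075)[:2] for p in cv2.convexHull(cn)])
rc=cv2.minAreaRect((pts*1000).astype(np.float32)); print('deck rect mm',rc)
# knob: dark blob within
g=f.max(2); k=((g<60)).astype(np.uint8); k2=np.zeros_like(k); k2[212:252,170:212]=k[212:252,170:212]
n,l,s,c=cv2.connectedComponentsWithStats(k2); i=1+np.argmax(s[1:,4]); print(s[i],c[i],ray(K,R,t,*c[i],.085))
print('jar',ray(K,R,t,112,247,.07),'beaker rim',ray(K,R,t,183,177,.173))
s=np.load('scene0.npz')['f']
A=cv2.resize(f[155:260,155:230],None,fx=5.5,fy=5.5,interpolation=cv2.INTER_CUBIC)
B=cv2.resize(s[225:330,290:420],None,fx=2.9,fy=2.9,interpolation=cv2.INTER_CUBIC)
H=np.zeros((A.shape[0],A.shape[1]+B.shape[1],3),np.uint8);H[:,:A.shape[1]]=A;H[:B.shape[0],A.shape[1]:]=B
cv2.imwrite('pics/crop.png',H[:,:,::-1]);print(H.shape)
E
```

```text
deck rect mm ((598.4932250976562, 200.62586975097656), (258.9095458984375, 158.3887939453125), 0.4406709671020508)
[180 221  28  28 512] [192.5859375  232.52539062] [0.5265275  0.19628027 0.085     ]
jar [0.49574958 0.40936708 0.07      ] beaker rim [0.64969447 0.20273924 0.173     ]
(578, 789, 3)
```

View pics/crop.png

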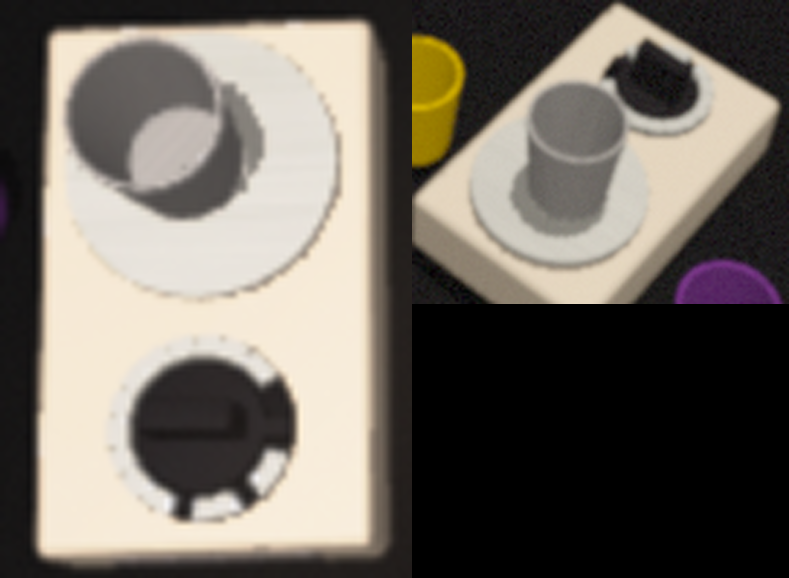

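The crop confirms it: steel beaker, knob with its tongue pointing right (-y), and two narrow slots at crop (247,495) and (182,505). The deck measures 259x158 mm, which fits the given size. Next I'll measure the slot angles on the collar top and check gripper clearance to the beaker.

```bash
python3 - <<'E'
from h import *
d=np.load('top0.npz'); f,K,R,t=[d[k] for k in('f','K','R','t')]
g=cv2.cvtColor(f,cv2.COLOR_RGB2GRAY).astype(np.float32)
yaw=np.radians(.44)
for cx,cy in((.5265,.2000),(.5265,.1985)):
  A=np.arange(-.9,2.6,.04); P=[]
  for a in A:
    v=[]
    for rr in(.037,.039,.041):
        th=-np.pi/2+yaw-a
        u=proj(K,R,t,[cx+rr*np.cos(th),cy+rr*np.sin(th),.083]).astype(np.float32)
        v.append(cv2.remap(g,u[:1].reshape(1,1),u[1:].reshape(1,1),1)[0,0])
    P.append(np.mean(v))
  print(' '.join(f'{a:.2f}:{p:.0f}' for a,p in zip(A,P)))
# collar outer centre: bright/gray ring vs cream by saturation
hsv=cv2.cvtColor(f,cv2.COLOR_RGB2HSV)
m=((hsv[...,1]<14)|(hsv[...,2]<120)).astype(np.uint8); q=np.zeros_like(m); q[212:252,170:212]=m[212:252,170:212]
n,l,s,c=cv2.connectedComponentsWithStats(q); i=1+np.argmax(s[1:,4]); print(s[i],c[i],ray(K,R,t,*c[i],.083), s[i,2:4])
# beaker rim in scene view & top: rim points rays at z=.173
d=np.load('scene0.npz'); f,K,R,t=[d[k] for k in('f','K','R','t')]
print('beaker rim scene', ray(K,R,t,347,264,.173))
E
```

```text
-0.90:220 -0.86:221 -0.82:223 -0.78:221 -0.74:222 -0.70:215 -0.66:187 -0.62:142 -0.58:94 -0.54:59 -0.50:47 -0.46:42 -0.42:40 -0.38:40 -0.34:41 -0.30:42 -0.26:41 -0.22:40 -0.18:40 -0.14:40 -0.10:45 -0.06:46 -0.02:47 0.02:47 0.06:46 0.10:41 0.14:39 0.18:41 0.22:56 0.26:79 0.30:131 0.34:181 0.38:210 0.42:217 0.46:220 0.50:222 0.54:221 0.58:219 0.62:220 0.66:220 0.70:220 0.74:218 0.78:207 0.82:181 0.86:127 0.90:77 0.94:55 0.98:50 1.02:62 1.06:93 1.10:145 1.14:194 1.18:219 1.22:221 1.26:220 1.30:219 1.34:218 1.38:216 1.42:216 1.46:217 1.50:218 1.54:218 1.58:217 1.62:202 1.66:171 1.70:109 1.74:70 1.78:49 1.82:56 1.86:74 1.90:117 1.94:168 1.98:214 2.02:230 2.06:229 2.10:227 2.14:225 2.18:225 2.22:225 2.26:225 2.30:224 2.34:226 2.38:228 2.42:227 2.46:227 2.50:226 2.54:225 2.58:223
-0.90:223 -0.86:223 -0.82:223 -0.78:223 -0.74:220 -0.70:205 -0.66:168 -0.62:119 -0.58:82 -0.54:59 -0.50:52 -0.46:52 -0.42:52 -0.38:51 -0.34:51 -0.30:50 -0.26:50 -0.22:50 -0.18:50 -0.14:51 -0.10:54 -0.06:56 -0.02:56 0.02:56 0.06:56 0.10:52 0.14:51 0.18:53 0.22:66 0.26:82 0.30:116 0.34:162 0.38:195 0.42:210 0.46:210 0.50:211 0.54:214 0.58:210 0.62:211 0.66:212 0.70:211 0.74:210 0.78:207 0.82:196 0.86:168 0.90:116 0.94:77 0.98:63 1.02:58 1.06:72 1.10:104 1.14:156 1.18:198 1.22:218 1.26:218 1.30:217 1.34:217 1.38:216 1.42:214 1.46:214 1.50:217 1.54:218 1.58:218 1.62:217 1.66:201 1.70:169 1.74:106 1.78:68 1.82:47 1.86:52 1.90:75 1.94:119 1.98:171 2.02:212 2.06:230 2.10:228 2.14:226 2.18:225 2.22:224 2.26:224 2.30:223 2.34:225 2.38:225 2.42:225 2.46:224 2.50:221 2.54:222 2.58:218
[178 220  31  30 652] [192.63343558 233.31595092] [0.52475693 0.19655621 0.083     ] [31 30]
beaker rim scene [0.65187263 0.20701069 0.173     ]
```

>>> drive_tool(
  plan="5.8 4.4 0 -0.03;11.6 8.9 0 -0.06;17.4 13.3 0 -0.09;23.1 17.8 0 -0.12;28.9 22.2 0 -0.15;34.7 26.6 0 -0.18;40.5 31.1 0 -0.21;46.3 35.5 0 -0.243",
  fingers=-1,
  squeeze=30,
)

```text
time_s: 1.1
tcp_pos: [0.475, 0.2626, 0.2346]
eef_rot: [-180.0, -0.0, 0.1]
contact_force: [1.3, 1.0, 0.1]
gripper_width: 0.0874
```

>>> drive_tool(
  plan="0 0 0 0;0 0 0 0;0 0 0 0",
)

```text
time_s: 1.48
tcp_pos: [0.4736, 0.2652, 0.2345]
eef_rot: [180.0, 0.0, 0.1]
contact_force: [0.2, 0.4, -0.4]
gripper_width: 0.0877
```

>>> drive_tool(
  plan="2.6 3.3 0 0;5.2 6.6 0 0;5.2 6.6 2 0;5.2 6.6 5 0;5.2 6.6 7 0;5.2 6.6 7 0;5.2 6.6 7 0",
)

```text
time_s: 2.35
tcp_pos: [0.5264, 0.1995, 0.1655]
eef_rot: [-180.0, -0.1, 0.1]
contact_force: [0.8, -0.0, 0.7]
gripper_width: 0.0875
```

```bash
python3 - <<'E'
from h import *
f,K,R,t=cap('scene'); g,*_=cap('top')
A=cv2.resize(f[180:320,300:440],None,fx=2.8,fy=2.8,interpolation=2);B=cv2.resize(g[160:300,120:260],None,fx=2.8,fy=2.8,interpolation=2)
cv2.imwrite('pics/pre.png',np.hstack([A,B])[:,:,::-1]); s=r.get_state(); print(s['tcp_pos'],s['joints'],s['contact_force'])
E
```

```text
[0.52659977 0.19929105 0.16574263] [ 4.06543011e+01  1.32038733e+01 -1.92468973e+01  1.53116340e-02
 -5.74422657e+01  4.94065882e+01] [-0.03183397  0.26055445  0.07436006]
```

View pics/pre.png

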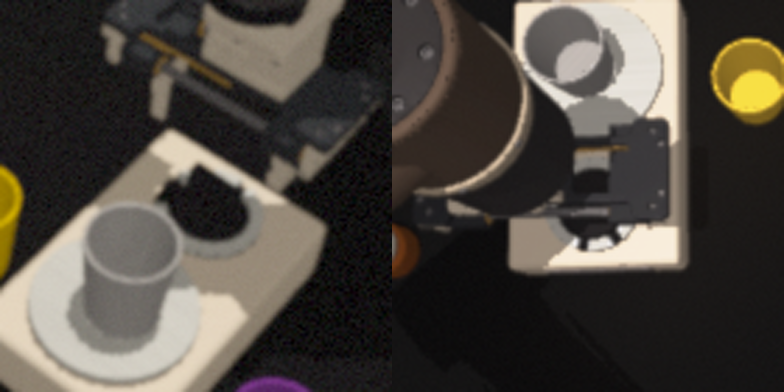

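>>> drive_tool(
  plan="0 0 3 0;0 0 5 0;0 0 6.3 0;0 0 6.6 0;0 0 6.6 0",
)

```text
time_s: 3.08
tcp_pos: [0.5266, 0.1986, 0.0991]
eef_rot: [-180.0, -0.0, 0.0]
contact_force: [0.5, 0.6, 0.5]
gripper_width: 0.0878
```

>>> drive_tool(
  plan="0 0 0 0;0 0 0 0;0 0 0 0;0 0 0 0;0 0 0 0;0 0 0 0;0 0 0 0;0 0 0 0",
  fingers=1,
  squeeze=15,
)

```text
time_s: 4.08
tcp_pos: [0.5267, 0.2002, 0.0989]
eef_rot: [-179.8, -0.1, 0.0]
contact_force: [-3.1, 7.4, 0.7]
gripper_width: 0.0442
```

>>> drive_tool(
  plan="0 -0.15 0 0;0 -0.15 0 0;0 -0.15 0 0",
)

```text
time_s: 4.45
tcp_pos: [0.5266, 0.2005, 0.0989]
eef_rot: [-179.9, -0.1, 0.0]
contact_force: [-0.9, 5.1, 3.1]
gripper_width: 0.0441
```

Now pull up gently.

>>> drive_tool(
  plan="0 -0.05 -0.2 0;0 -0.1 -0.4 0;0 -0.15 -0.6 0;0 -0.15 -0.8 0;0 -0.15 -1 0;0 -0.15 -1.2 0;0 -0.15 -1.3 0;0 -0.15 -1.3 0",
)

```text
time_s: 5.45
tcp_pos: [0.5262, 0.2008, 0.1117]
eef_rot: [180.0, 0.0, 0.0]
contact_force: [4.6, -2.8, -3.8]
gripper_width: 0.0438
```

>>> drive_tool(
  plan="0 0 -0.1 0;0 0 -0.2 0;0 0 -0.2 0;0 0 -0.2 0",
)

```text
time_s: 5.95
tcp_pos: [0.5262, 0.2008, 0.1136]
eef_rot: [180.0, 0.0, 0.0]
contact_force: [5.1, -2.4, -3.8]
gripper_width: 0.0439
```

>>> drive_tool(
  plan="0 0 0 0;0 0 0 0;0 0 0 0;0 0 0 0;0 0 -1.5 0;0 0 -4.5 0;0 0 -4.5 0.18",
  fingers=-1,
)

```text
time_s: 6.82
tcp_pos: [0.5278, 0.2024, 0.1622]
eef_rot: [-179.8, -0.2, -10.5]
contact_force: [0.2, 0.1, -1.3]
gripper_width: 0.0874
```

>>> drive_tool(
  plan="0 0 0 0.18;0 0 0 0.36;0 0 0 0.54;0 0 0 0.72;0 0 0 0.9;0 0 0 1.08;0 0 0 1.26;0 0 0 1.39",
)

```text
time_s: 7.82
tcp_pos: [0.5264, 0.2016, 0.1598]
eef_rot: [-179.9, 0.0, -90.2]
contact_force: [0.2, -0.3, 0.3]
gripper_width: 0.0873
```

```bash
python3 - <<'E'
from h import *
f,K,R,t=cap('scene'); g,*_=cap('top')
A=cv2.resize(f[180:320,300:440],None,fx=2.8,fy=2.8,interpolation=2);B=cv2.resize(g[160:300,120:260],None,fx=2.8,fy=2.8,interpolation=2)
cv2.imwrite('pics/up.png',np.hstack([A,B])[:,:,::-1]); s=r.get_state(); print(s['tcp_pos'],s['eef_rot'],s['contact_force'],s['gripper_width'])
E
```

```text
[0.52646819 0.20156739 0.15964093] [-1.79947888e+02  3.30274611e-02 -9.00214332e+01] [-0.06563506  0.10540722 -0.74351074] 0.08760529959913729
```

View pics/up.png

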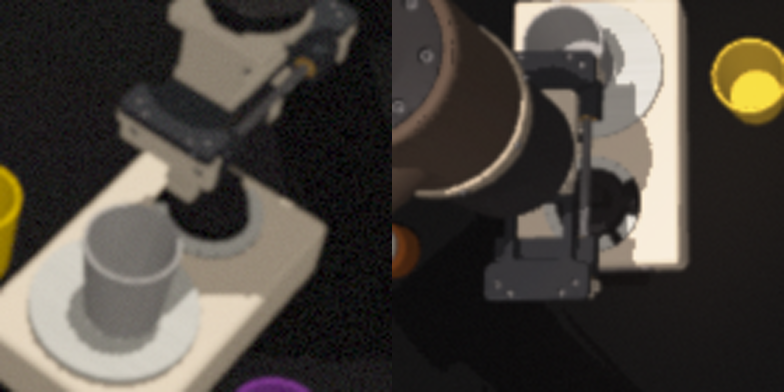

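>>> drive_tool(
  plan="0 0 0 0;0 0 0 0;0 0 1 0;0 0 2 0;0 0 3 0;0 0 3.6 0;0 0 3.6 0",
  fingers=0.1,
)

```text
time_s: 8.8
tcp_pos: [0.526, 0.2012, 0.1218]
eef_rot: [179.9, -0.0, -89.9]
contact_force: [0.2, 0.1, -0.6]
gripper_width: 0.0398
```

>>> drive_tool(
  plan="0 0 0 0;0 0 0 0;0 0 0 0;0 0 0 0;0 0 0 0;0 0 0 0",
  fingers=1,
  squeeze=15,
)

```text
time_s: 9.55
tcp_pos: [0.5274, 0.2018, 0.1231]
eef_rot: [-179.9, 0.1, -89.9]
contact_force: [6.7, -1.6, -1.4]
gripper_width: 0.0138
```

>>> drive_tool(
  plan="0 -0.1 0 0;0.05 -0.15 0 0;0.05 -0.15 0 0.12;0.05 -0.15 0 0.24;0.05 -0.15 0 0.36;0.05 -0.15 0 0.48;0.05 -0.15 0 0.48",
)

```text
time_s: 10.42
tcp_pos: [0.528, 0.2015, 0.1228]
eef_rot: [-180.0, 0.1, -117.4]
contact_force: [1.1, 2.9, 2.4]
gripper_width: 0.0143
```

```bash
python3 -c "
from h import *
s=r.get_state();print(s['tcp_pos'],s['eef_rot'],s['contact_force'],s['moment'])"
```

```text
[0.52797157 0.20149713 0.12284711] [-1.79985315e+02  6.97666278e-02 -1.17386332e+02] [1.07694081 2.91184605 2.38645105] [ 1.36990503 -0.47845409 -0.01967393]
```

>>> drive_tool(
  plan="0 0 0 0.12;0 0 0 0.24;0 0 0 0.36;0 0 0 0.48;0 0 0 0.495;0 0 0 0.495;0 0 0 0.495",
)

```text
time_s: 11.3
tcp_pos: [0.5282, 0.2013, 0.1229]
eef_rot: [-180.0, 0.1, -145.7]
contact_force: [3.8, 3.1, 2.4]
gripper_width: 0.0139
```

```bash
python3 - <<'E'
from h import *
f,K,R,t=cap('scene'); g,*_=cap('top')
A=cv2.resize(f[180:320,300:440],None,fx=2.8,fy=2.8,interpolation=2);B=cv2.resize(g[160:300,120:260],None,fx=2.8,fy=2.8,interpolation=2)
cv2.imwrite('pics/turned.png',np.hstack([A,B])[:,:,::-1]); s=r.get_state(); print(s['tcp_pos'],s['eef_rot'],s['contact_force'],s['moment'])
E
```

```text
[0.52820235 0.20130251 0.12288871] [-1.79998728e+02  7.46080965e-02 -1.45719216e+02] [3.54499806 3.63478155 3.04425709] [ 1.54370313 -1.59164099  0.0664526 ]
```

View pics/turned.png

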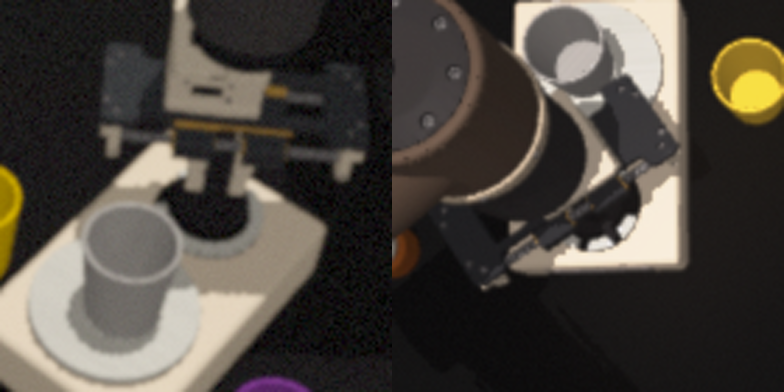

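>>> drive_tool(
  plan="0 0 0.1 0;0 0 0.2 0;0 0 0.3 0;0 0 0.4 0;0 0 0.5 0;0 0 0.55 0;0 0 0.55 0;0 0 0.55 0",
)

```text
time_s: 12.4
tcp_pos: [0.5282, 0.2013, 0.1173]
eef_rot: [180.0, 0.1, -145.7]
contact_force: [4.3, 3.4, 2.2]
gripper_width: 0.0137
```

>>> drive_tool(
  plan="0 0 0.05 0;0 0 0.1 0;0 0 0.15 0;0 0 0.2 0;0 0 0.2 0",
)

```text
time_s: 13.02
tcp_pos: [0.5282, 0.2013, 0.1153]
eef_rot: [-180.0, 0.1, -145.8]
contact_force: [4.0, 3.7, 2.5]
gripper_width: 0.0137
```

>>> drive_tool(
  plan="0 0 0.05 0;0 0 0.1 0;0 0 0.1 0",
)

```text
time_s: 13.4
tcp_pos: [0.5281, 0.2012, 0.1143]
eef_rot: [-180.0, 0.1, -145.7]
contact_force: [3.3, 2.6, 2.8]
gripper_width: 0.0139
```

>>> drive_tool(
  plan="0 0 0.05 0;0 0 0.1 0;0 0 0.15 0;0 0 0.15 0",
)

```text
time_s: 13.9
tcp_pos: [0.5282, 0.2013, 0.1128]
eef_rot: [-180.0, 0.1, -145.7]
contact_force: [4.3, 3.5, 2.7]
gripper_width: 0.0138
```

>>> drive_tool(
  plan="0 0 0.05 0;0 0 0.1 0;0 0 0.15 0;0 0 0.15 0",
)

```text
time_s: 14.4
tcp_pos: [0.5282, 0.2013, 0.1113]
eef_rot: [-180.0, 0.1, -145.7]
contact_force: [4.4, 2.5, 2.4]
gripper_width: 0.0138
```

>>> drive_tool(
  plan="0 0 0.05 0;0 0 0.1 0;0 0 0.15 0;0 0 0.2 0;0 0 0.2 0",
)

```text
time_s: 15.02
tcp_pos: [0.5281, 0.2013, 0.1093]
eef_rot: [-180.0, 0.1, -145.7]
contact_force: [3.5, 4.0, 1.7]
gripper_width: 0.0139
```

>>> drive_tool(
  plan="0 0 0.05 0;0 0 0.1 0;0 0 0.15 0;0 0 0.15 0",
)

```text
time_s: 15.52
tcp_pos: [0.5282, 0.2013, 0.1082]
eef_rot: [-180.0, 0.1, -145.7]
contact_force: [2.9, 2.7, 6.5]
gripper_width: 0.0136
```

```bash
python3 -c "
from h import *
s=r.get_state();print(s['tcp_pos'],s['eef_rot'],s['contact_force'],s['moment'])"
```

```text
[0.52823118 0.20128169 0.10822924] [-1.79990598e+02  7.82753853e-02 -1.45739616e+02] [2.93142489 2.71096142 6.51784361] [ 1.40209854 -1.11248858  0.0420834 ]
```

>>> drive_tool(
  plan="0 0 0 0;0 0 0 0;0 0 0 0;0 0 -1 0;0 0 -4 0;0 0 -8 0;0 0 -12 0;0 0 -12 0",
  fingers=0.1,
)

```text
time_s: 16.52
tcp_pos: [0.5293, 0.2018, 0.2319]
eef_rot: [-180.0, 0.4, -145.8]
contact_force: [-0.2, 0.4, 0.3]
gripper_width: 0.0393
```

>>> drive_tool(
  plan="4 -4 0 0;8 -8 0 0;8 -12 0 0;8 -16 0 0;8 -20 0 0;8 -20 0 0;8 -20 0 0",
)

```text
time_s: 17.4
tcp_pos: [0.5734, -0.0096, 0.2272]
eef_rot: [180.0, -0.0, -145.9]
contact_force: [0.8, 0.4, -0.3]
gripper_width: 0.0394
```

```bash
python3 - <<'E'
from h import *
f,K,R,t=cap('scene'); g,*_=cap('top')
A=cv2.resize(f[200:340,280:420],None,fx=2.8,fy=2.8,interpolation=2);B=cv2.resize(g[155:260,140:245],None,fx=392/105,fy=392/105,interpolation=2)
cv2.imwrite('pics/end.png',np.hstack([A,B])[:,:,::-1]); s=r.get_state(); print(s['tcp_pos'],s['contact_force'],s['gripper_width'])
E
```

```text
[ 0.5734025  -0.00889533  0.2275506 ] [-0.5433108  -0.32190366 -0.15495096] 0.03936085644549003
```

View pics/end.png

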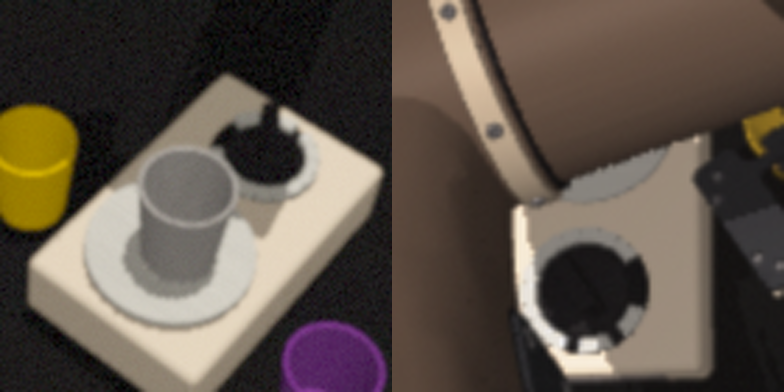

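The tongue now sits in the first slot after the broad gap (end crop about (615,335)), and the broad gap at (640,265) is empty. The beaker is standing undisturbed. Last check is the bar-top height.

```bash
python3 - <<'E'
from h import *
f,K,R,t=cap('scene')
d=np.array([-np.sin(.98),-np.cos(.98)]); n=np.array([-d[1],d[0]])
c=np.array([.528,.201])
for h in(.121,.1285):
    v=np.array([proj(K,R,t,[*(c+.022*a*d+.007*b*n),h]) for a in(-1,1) for b in(-1,1)])
    print(h,'top row',v[:,1].min(),'cols',v[:,0].min(),v[:,0].max())
g=f.max(2); print(g[232:248,370:386])
E
```

```text
0.121 top row 235.43476464790209 cols 373.0835559442733 379.82480898527496
0.1285 top row 233.27206014680047 cols 373.53342305139176 380.29568239209755
[[113  91  59  38  31  19  10  13  19  22  18  20   6  24  20  20]
 [139 126 103  73  55  27  26  19  10   4  18  19  15  15  19  27]
 [149 145 130 119  94  64  36  19  23  17   8  21  12  19  23  29]
 [150 150 146 139 125  96  65  38  14  23  13   8   8  21  24  16]
 [152 149 147 137 117  95  70  45  28  13  16  13  16  18  33  26]
 [149 152 142 120  84  54  48  31  32  36  51  49  37  32  23  21]
 [147 146 139 111  63  33  27  24  32  67 111 120  95  60  30  23]
 [145 141 130  96  49  22  28  25  37 101 160 178 164 129  84  52]
 [140 132 117  85  45  21  20  24  37 113 181 208 205 184 154 106]
 [136 129 108  64  32  31  24  26  42 113 180 210 216 210 198 170]
 [132 127 101  57  28  29  22  28  46 107 173 204 215 216 212 203]
 [123 113  89  47  22  28  24  24  43 102 164 199 209 211 211 210]
 [ 99  83  60  31  22  31  23  29  37  88 150 187 201 206 200 194]
 [ 57  39  28  33  25  24  21  24  30  68 120 158 180 188 182 164]
 [ 29  19  20  26  20  21  27  19  26  45  82 115 137 152 142 124]
 [ 29  27  14  17  20  28  24  27  24  34  44  69  88 101  98  75]]
```

```bash
python3 -c "
from plant import r
print(r.close_job())"
```

```text
the job is handed in; nothing more can be done
None
```

I set the knob of the stirrer under the steel beaker and handed the job in at about 17.5 s of the 64 s allowed. The hand-in gives no verdict.

**What I did:**
- I pulled the knob up about 14.7 mm with the jaws on the ends of the grip bar, because the gripper's body would have met the beaker the other way round.
- I then regripped across the bar's width and turned it clockwise to about 0.98 rad. The camera showed the collar turned about -0.12 rad from its nominal place.
- I lowered it in steps of 0.5 to 1 mm with a light 15 N grip, then let go and backed off.

**Last checks:**
- **Locked home:** the push-in distance matched the pull, at 14.7 mm. The vertical force stayed at 2–3 N all the way and rose to 6.5 N only at the end stop.
- **Bar height:** the bar top showed at about pixel row 236.5. Fully home predicts 235.4, and resting on the collar predicts 233.3, so it fits home.
- **Right slot:** the last picture shows the tongue in the first slot and the broad gap empty.
- **Surroundings:** the beaker stands upright, and the gripper is clear with no force on it. I did not go near the jar, phone or other stirrer, and did not measure them again.

No check failed. The knob sat about 2 mm from my first estimate, and I corrected for that from the side force.

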